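# Gauge two grip sleeves, reject the tight one and pack the handle kit

## Task

Check the two wooden grip sleeves on the gauge: slide each one along its rods towards its brass pin until it is either fully home against the grey plate or stopped by the end of the pin; do not force the one that will not go on, and leave each where it stopped until both have been tried. Then lay the sleeve that does not fit in the red tray, lay the sleeve that fits in the rod cradle in the middle of the blue kit tray, and only after that put the lid handle over it, plate down on the two blue end blocks inside their lips, bar up. Leave the can, bottle and wrench alone.

Things in the scene. Friction and masses are not known exactly. Their poses are not given: they have to be found in the camera images.
- gauge: Fixed fit gauge, dark base 210 x 170 x 10 mm; origin under its centre, +x along the lanes to the pins, z up. Two lanes at y +50 (left) and -50 mm (right): pairs of 10 mm rods 30 mm apart, axes 30 mm up, x -101 to 85; a sleeve lies on them with its axis 52.4 mm up, free for fingers beside and below. Grey plate (82 high), face at x 85; a 20 mm brass pin per lane on that axis, blunt end at x 30.
- home_left (a point): Centre of a sleeve fully home on the left pin (far face against the plate): gauge (40, 50, 52.4) mm; axes as the gauge. To take it off, draw it 60 mm towards the gauge's -x before lifting.
- home_right (a point): The same for the right pin: gauge frame (40, -50, 52.4) mm.
- tip_left (a point): Centre of a sleeve whose far face just meets the blunt end of the left pin: gauge (-15, 50, 52.4) mm. A too tight sleeve stops here. Lanes are open at their -x end, where a sleeve's near face can be pushed; it stays where it is left.
- tip_right (a point): The same for the right pin: gauge frame (-15, -50, 52.4) mm.
- sleeve_a: Loose grip sleeve (tube) of pale turned wood, 90 mm long, 44 mm outside diameter, 0.1 kg. Origin at its centre, x along its axis. Starts on one of the lanes, far face 15 to 35 mm short of the pin's end. One of the two sleeves has a 24 mm bore and passes over the pin, the other a 16 mm bore and is stopped by the pin's end: find which by trying.
- sleeve_b: The other sleeve, same outside size, weight and axes, on the other lane.
- kit: Fixed blue kit tray, 200 (x) x 120 (y) mm, floor 6 mm; origin under its centre, z up. 14 mm rims on the long sides. In the middle two 10 mm rods along x, 30 mm apart, tops 16 mm up, x -58 to 58: the sleeve's cradle. At each end (|x| 58 to 98, |y| to 37) a block with its top 60 mm up and 7 mm lips from |x| 88 and |y| 32 outwards: a seat of 176 x 64 mm for the handle's plate.
- kit_sleeve (a point): Centre of the sleeve when it lies in the kit's cradle, its axis along the kit's x: 33.4 mm above the kit's underside. The sleeve's top is then 55.4 mm up.
- kit_handle (a point): Where the handle's origin is when its plate lies on the end blocks: 60 mm above the kit's underside, in its middle; handle's x along the kit's x, either way round.
- reject: Fixed red open tray for sleeves that do not fit, 190 (x) x 130 (y) x 34 mm high, walls and floor 5 mm; origin at the centre of its underside, x along its length.
- handle: Loose grill lid handle, about 0.35 kg: dark plate 160 (x) x 50 (y) x 5 mm with a round steel bar, 20 mm diameter and 130 mm long along x, its axis 55 mm above the plate's underside, on two posts at x = -55 and +55 mm. Origin at the centre of the plate's underside, z up. It can be held from above by the bar, between the posts.
- handle_bar (a point): Middle of the handle's bar, on its axis.
- can: Standing tin with an orange label, 66 mm diameter, 100 mm high; origin under its middle. Leave it alone.
- bottle: Standing amber bottle, 60 mm diameter, 190 mm high; origin under its middle. Leave it alone.
- wrench: Steel wrench, 180 mm long, lying beyond the gauge. Leave it alone.
There are look-alikes about, which are no part of the job. Leave any black or turquoise look-alike of the sleeve_b alone. Leave any turquoise look-alike of the handle alone.

How it is judged:
By the outcome, as a careful person would: the job done as asked, in the order asked, and still so for the second after the job is handed in, with the robot touching nothing.
It also fails if it takes over 72 s, if anything falls off the work surface, if the arm or the gripper's body presses on something with over 40 N, if the wrist force passes 120 N, or if a joint passes its speed limit or range.

## Robot

A 6-joint arm with a two-finger parallel gripper is mounted at the origin on the work surface. World frame = base frame: x ahead of the robot, y to its left, z up, the work surface at z = 0. Lengths are in m, angles in rad, forces in N, time in s.
With the tool pointing down it reaches from about 0.35 to 0.775 m from the base axis. Payload 5.5 kg.
Tool frame: the origin (TCP) lies at the very end of the fingers, on their centre line; the grasp point (between the pads) lies 19 mm behind it; z points along the fingers, y is the direction in which the jaws open and shut (so a half turn about z gives the same grasp; the last joint's range is limited). The gripper opens to 85 mm and grips with 20 to 120 N. Pads are 22 mm wide; open, the fingers measure 114 mm over their backs; the gripper's body (76 mm by 85 mm) begins 54 mm behind the grasp point. The pads swing forward as they close: fully open they stand 13 mm farther back than shut.
Start: joints at [1.061, 0.313, 0.046, 1.304, 0, 1.431], TCP at [0.208, 0.536, 0.231] pointing down, gripper open.
Joint ranges: [-2.76, 2.76], [-0.86, 1.69], [-1.03, 1.26], [-2.2, 2.34], [-1.47, 1.5], [-3.14, 3.14]. Speed limits (rad/s): [2.57, 2.57, 3.14, 3.14, 3.14, 3.14].

## Interface

Orientations are given as a unit quaternion [w, x, y, z].
In Python, from workcell import get_state, imaging, env, spotter gives the robot as it stands.
- The arm moves only by the tool play_rows, never from a script. Its argument "moves" is a list of rows, each an object with "claw": the finger opening in cm, from 0 to 8.54; "delta_pos": the shift along the tool's x, y, z in cm, a list of three; "twist": the turn about the tool's z in degrees. A call has 1 to 12 rows; each row is the pose to reach, as a shift and turn from the pose commanded when the call began, along the tool's axes at that moment; what a row does not reach only later rows make up. A row lasts 1/8 s, in which the tool goes at most 62.5 mm and 10.7 degrees, less where a joint would pass 70% of its speed; a pose out of reach is approached as far as the arm can. A call with a gripper value outside its range is refused whole. The fingers move at their own pace and stop on an object; "force" is the grip in N (left out, the last holds). Time passes only in rows, so rows that repeat a pose let the fingers close. It gives the time, the measured TCP pose, the force and the opening at its end, in the units of the state.
- get_state(): the state, without advancing time (a new reading comes with each control period).
- imaging.read_camera(name): name is "side" or "top"; returns the picture (384x512x3 uint8, red, green, blue); there is no depth.
- imaging.camera_info(name): a dict with "fx", "fy", "cx", "cy" (pixels), "k1" (the pictures are not rectified: a ray, as slopes to the right and down, at radius r is drawn at 1 + k1 r^2 times it, then the intrinsics apply), "world_to_cam" (4x4, takes a point from world to camera coordinates). Camera axes: x right, y down, z forward; pixel columns grow to the right and rows downward; lengths in m; the calibration is good to about 2 mm. A picture is of the moment at which its call begins. camera_info takes no time and is no camera call.
- env.hand_in(): hands the job in, once; it reports no verdict.
Trained networks look in the newest picture that a camera, given by its name, has taken for a name from the list of things; names that differ only in an ending like _2 or _b are one class to them, and where a whole thing is asked for, a point or a joint stands for the part that bears it (a point fixed in the world has none). Each returns a list of dicts, best first, with "conf" (0 to 1); they miss things now and then, are a little off and sometimes report something else, mostly with a low value. They report only what shows in the picture. A call takes as long as a camera call. They do not tell look-alikes from the thing itself.
- spotter.spot_in(camera, query): "extent" ([left, top, right, bottom] in pixels, round what is visible of it).
The state is a dict: "clock": time; "joint_pos": joint angles; "qvel": joint speeds; "tau": joint torques, N m; "tcp_pos": TCP position; "orientation": TCP orientation; "wrist_force": force on the tool from outside, world axes, zero at the start; "ft_torque": the same for the moment, N m; "finger_gap": finger opening in m.
Only numpy, scipy, OpenCV 4.12 (cv2) and the standard library are available. Lean on these libraries where they do the work, as an engineer would, in place of code of your own. Each camera call takes 0.05 s, during which the arm holds its last target. There are 200 camera calls.

## Working session

There is one attempt and no reset: what is moved stays moved. The work goes in short steps, Python scripts to look and compute and a tool call to move; the robot and the scene stay as the last step left them, time stands still between calls to the robot, and variables do not carry over. Pictures are saved under pics/ and viewed, about 8 in all and at most 12, crops included, and the job is handed in when it is done.

Besides the shell and the picture viewer there is one more tool, called after ">>>" as name(argument=value, ...), one argument or row to a line, values as JSON. play_rows: Moves the arm, as the interface text tells. Its arguments: {"type":"object","properties":{"moves":{"type":"array"},"force":{"type":"number"}},"required":["moves"]}

```bash
ls; mkdir -p pics; cat > h.py <<'E'
import numpy as np, cv2, sys
sys.path.insert(0,'.')
from workcell import get_state, imaging, env, spotter
def take(cam,name):
    im=imaging.read_camera(cam); cv2.imwrite(f'pics/{name}.png',im[:,:,::-1]); return im
def proj(cam,P):
    c=imaging.camera_info(cam); P=np.atleast_2d(P); W=np.array(c['world_to_cam'])
    q=P@W[:3,:3].T+W[:3,3]; s=q[:,:2]/q[:,2:]; r2=(s**2).sum(1,keepdims=True); s=s*(1+c['k1']*r2)
    return s*[c['fx'],c['fy']]+[c['cx'],c['cy']]
def unproj(cam,uv,z):
    c=imaging.camera_info(cam); uv=np.atleast_2d(uv).astype(float); W=np.array(c['world_to_cam'])
    d=(uv-[c['cx'],c['cy']])/[c['fx'],c['fy']]; s=d.copy()
    for _ in range(20): s=d/(1+c['k1']*(s**2).sum(1,keepdims=True))
    R=W[:3,:3]; o=-R.T@W[:3,3]; ray=np.c_[s,np.ones(len(s))]@R
    t=(z-o[2])/ray[:,2:]; return o+t*ray
E
python3 - <<'E'
from h import *
for c in('top','side'):
    im=take(c,c+'0'); ci=imaging.camera_info(c); print(c,ci['fx'],ci['k1'],np.round(-np.array(ci['world_to_cam'])[:3,:3].T@np.array(ci['world_to_cam'])[:3,3],3))
for q in('gauge','sleeve_a','kit','reject','handle','can','bottle','wrench'):
    print(q,[(np.round(d['extent']).tolist(),round(d['conf'],2)) for d in spotter.spot_in('top',q)])
a=cv2.imread('pics/top0.png');cv2.imwrite('pics/top0b.png',cv2.resize(a,(800,600),interpolation=cv2.INTER_CUBIC))
E
```

```text
pics
top 354.6227880369622 -0.11031907224485347 [0.279 0.062 1.084]
side 382.11888457328035 -0.06798218944038079 [-0.064 -0.815  0.97 ]
gauge [([238.0, 122.0, 302.0, 197.0], 0.9)]
sleeve_a [([242.0, 153.0, 261.0, 186.0], 0.83), ([277.0, 152.0, 291.0, 188.0], 0.7), ([302.0, 206.0, 324.0, 236.0], 0.68), ([318.0, 141.0, 344.0, 164.0], 0.63)]
kit [([154.0, 180.0, 198.0, 254.0], 0.82)]
reject [([348.0, 183.0, 401.0, 248.0], 0.81), ([363.0, 134.0, 378.0, 187.0], 0.34)]
handle [([362.0, 134.0, 386.0, 185.0], 0.9), ([351.0, 271.0, 410.0, 304.0], 0.56)]
can [([162.0, 135.0, 189.0, 160.0], 0.92)]
bottle [([100.0, 138.0, 135.0, 172.0], 0.57)]
wrench [([346.0, 183.0, 403.0, 249.0], 0.24)]
```

View pics/top0b.png

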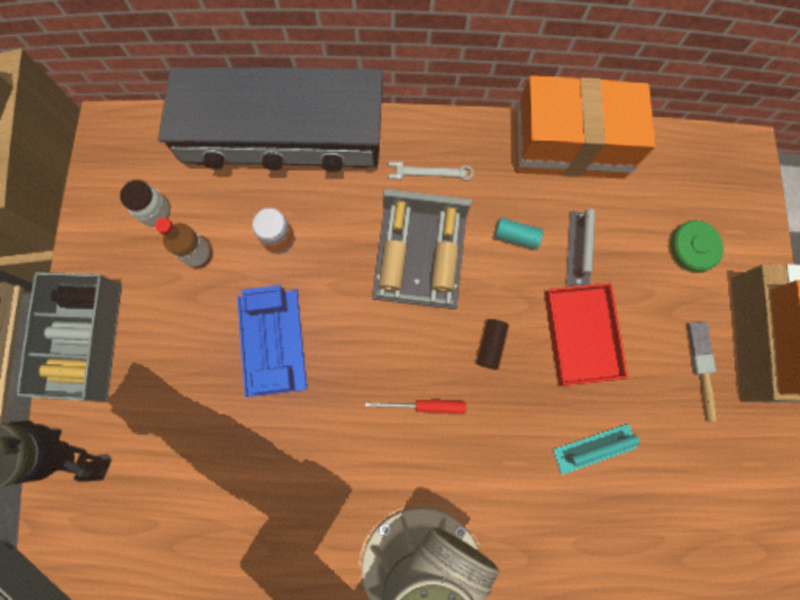

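View pics/side0.png

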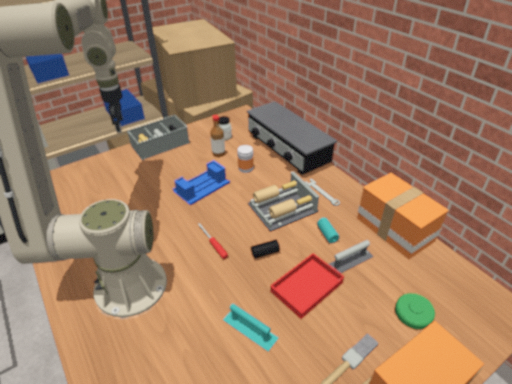

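```bash
python3 - <<'E'
from h import *
t=cv2.imread('pics/top0.png');s=cv2.imread('pics/side0.png')
def crop(a,x,y,w,h,k): return cv2.resize(a[y:y+h,x:x+w],None,fx=k,fy=k,interpolation=cv2.INTER_CUBIC)
A=crop(t,230,115,80,100,5);B=crop(t,340,125,80,100,5) # 400x500
cv2.imwrite('pics/m1.png',np.hstack([A,B]))
A=crop(s,240,170,80,60,5);B=crop(s,325,230,80,60,5)
C=crop(s,170,155,80,60,5);D=crop(t,148,175,80,60,5)
D=crop(t,145,175,80,60,5)
cv2.imwrite('pics/m2.png',np.vstack([np.hstack([A,B]),np.hstack([C,D])]))
E
```

```text
(no output)
```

View pics/m1.png

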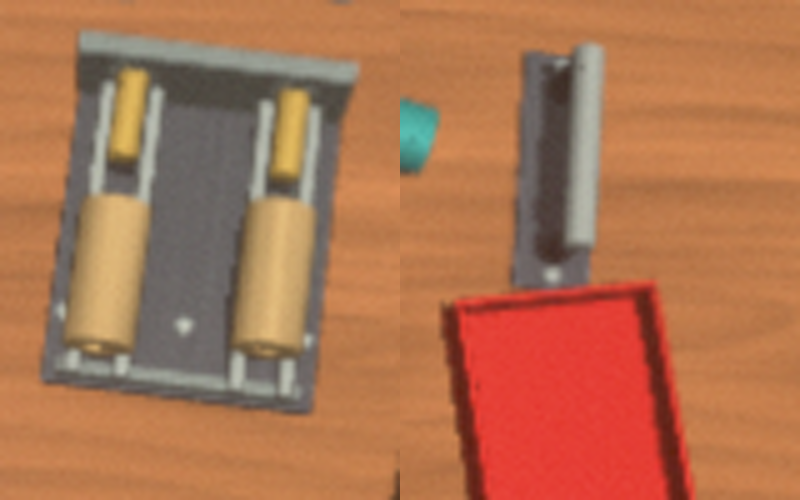

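View pics/m2.png

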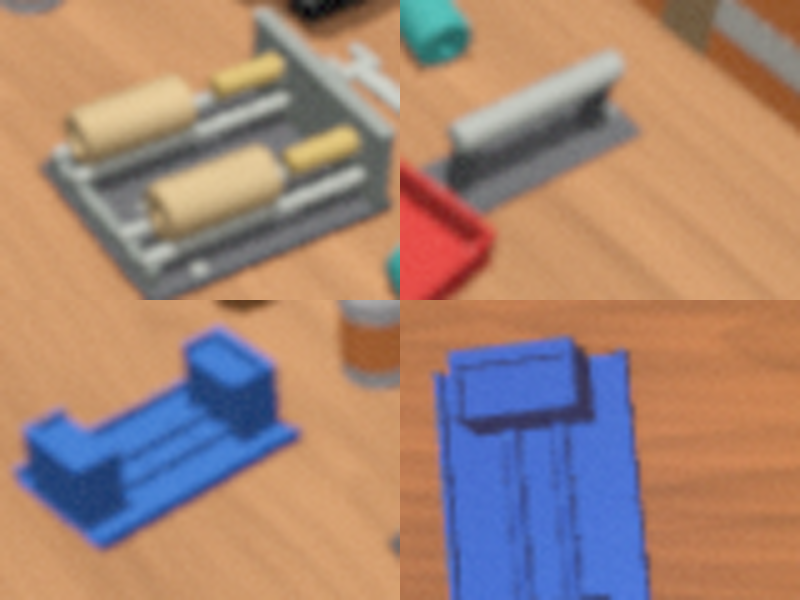

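```bash
cat > fit.py <<'E'
from h import *
from scipy.optimize import least_squares, minimize
T=lambda x0,y0,u,v:('top',((u+.5)/5-.5+x0,(v+.5)/5-.5+y0))
S=lambda x0,y0,u,v:('side',((u+.5)/5-.5+x0,(v+.5)/5-.5+y0))
def world(p,M):
    c,s=np.cos(p[2]),np.sin(p[2]); M=np.atleast_2d(M)
    return np.c_[M[:,:2]@np.array([[c,s],[-s,c]])+p[:2],M[:,2]]
def fitpts(name,pts,p0):
    def f(p): return np.concatenate([(proj(o[0],world(p,np.array(m)/1000))[0]-o[1]) for m,o in pts])
    r=least_squares(f,p0,loss='soft_l1'); print(name,np.round(r.x[:2],4),'yaw deg',round(np.degrees(r.x[2]),2)); print(np.round(f(r.x).reshape(-1,2),1).tolist()); return r.x
def box(x0,x1,y0,y1,z0,z1): return np.array([[x,y,z] for x in(x0,x1) for y in(y0,y1) for z in(z0,z1)])/1000
def fitmask(name,boxes,hue,p0):
    ms={}
    for c in('top','side'):
        h=cv2.cvtColor(cv2.imread(f'pics/{c}0.png'),cv2.COLOR_BGR2HSV); H=h[...,0].astype(int)
        m=((np.minimum(abs(H-hue),180-abs(H-hue))<(8 if hue else 5))&(h[...,1]>(110 if hue else 190))).astype(np.uint8)
        u=proj(c,[[*p0[:2],.03]])[0].astype(int); R=60
        k=np.zeros_like(m); k[max(u[1]-R,0):u[1]+R,max(u[0]-R,0):u[0]+R]=1; m=m*k
        n,l,st,_=cv2.connectedComponentsWithStats(m); i=1+st[1:,4].argmax(); m=(l==i).astype(np.uint8)
        m=cv2.morphologyEx(m,cv2.MORPH_CLOSE,np.ones((3,3)))
        ms[c]=(m*255)
    def cost(p):
        e=0
        for c,m in ms.items():
            K=4; big=np.zeros((384*K,512*K),np.uint8)
            for b in boxes:
                q=(proj(c,world(p,b))+.5)*K-.5
                cv2.fillConvexPoly(big,cv2.convexHull(np.round(q).astype(np.int32)),255)
            e+=np.abs(cv2.resize(big,(512,384),interpolation=cv2.INTER_AREA).astype(float)-m).sum()/m.astype(float).sum()
        return e
    s=np.array([p0+d for d in np.array([[0,0,0],[.01,0,0],[0,.01,0],[0,0,.08]])])
    r=minimize(cost,p0,method='Nelder-Mead',options=dict(initial_simplex=s,xatol=1e-4,fatol=1e-4))
    print(name,np.round(r.x[:2],4),'yaw',round(np.degrees(r.x[2]),2),'cost',round(r.fun,3)); return r.x
if __name__=='__main__':
    g=fitpts('gauge',[((-105,85,0),T(230,115,44,382)),((-105,-85,0),T(230,115,310,411)),((30,50,50),T(230,115,126,160)),((30,-50,50),T(230,115,286,178)),
     ((30,50,52.4),S(240,170,215,86)),((30,-50,52.4),S(240,170,290,160)),((-105,85,10),S(240,170,42,165)),((85,-85,82),S(240,170,388,138)),((85,85,82),S(240,170,256,20))],[.6,.05,-.1])
    h=fitpts('handle',[((80,25,5),T(340,125,125,52)),((-80,25,5),T(340,125,113,288)),((65,0,65),T(340,125,190,45)),((-65,0,62),T(340,125,180,243)),
     ((80,-25,0),S(325,230,238,128)),((-65,0,55),S(325,230,55,135)),((65,0,55),S(325,230,212,62))],[.6,-.3,0])
    k=fitmask('kit',[box(-100,100,-60,60,0,6),box(-100,100,-60,-55,0,14),box(-100,100,55,60,0,14),box(58,98,-37,37,0,67),box(-98,-58,-37,37,0,67)],112,np.array([.43,.3,.05]))
    r=fitmask('reject',[box(-95,95,-65,65,0,34)],0,np.array([.43,-.27,.1]))
    np.savez('poses.npz',g=g,h=h,k=k,r=r)
    G=cv2.imread('pics/top0.png')
    # sleeve far/near ends in top crop (silhouette bottom centre near end, top far end)
    for n,(far,near) in {'L':((117,197),(99,352)),'R':((281,204),(264,352))}.items():
        for e in(far,near):
            w=unproj('top',T(230,115,*e)[1],.072 if e==far else .052)[0]; c,s=np.cos(g[2]),np.sin(g[2]); d=w[:2]-g[:2]
            print(n,np.round(w,3),'gauge',np.round([c*d[0]+s*d[1],-s*d[0]+c*d[1]],3))
E
python3 fit.py
```

```text
gauge [0.6046 0.0165] yaw deg -4.93
[[-0.3, -0.1], [0.6, 0.4], [-0.3, -0.5], [0.1, -0.4], [0.4, 0.9], [0.2, 1.2], [-0.4, -0.0], [-0.5, -0.1], [-0.3, -1.4]]
handle [ 0.6265 -0.3106] yaw deg -4.43
[[-0.9, -0.4], [-0.4, -0.3], [-0.3, -0.5], [0.2, 0.4], [0.4, 1.3], [-0.4, 1.3], [-0.0, 0.1]]
kit [0.4131 0.3063] yaw 8.53 cost 0.251
reject [5.11   2.2067] yaw -403.74 cost 2.0
L [0.606 0.067 0.072] gauge [-0.003  0.051]
L [0.515 0.075 0.052] gauge [-0.094  0.051]
R [ 0.605 -0.031  0.072] gauge [ 0.005 -0.047]
R [ 0.519 -0.024  0.052] gauge [-0.082 -0.047]
```

```bash
python3 - <<'E'
from fit import *
print(unproj('top',[[176,217],[374.5,215.5],[362,184],[324,150]],.03))
P=dict(np.load('poses.npz'))
kb=[box(-100,100,-60,60,0,6),box(-100,100,-60,-55,0,14),box(-100,100,55,60,0,14),box(58,98,-37,37,0,67),box(-98,-58,-37,37,0,67)]
h=cv2.cvtColor(cv2.imread('pics/top0.png'),cv2.COLOR_BGR2HSV);print(h[217,176],h[215,375],h[186,375],h[240,195])
h=cv2.cvtColor(cv2.imread('pics/side0.png'),cv2.COLOR_BGR2HSV);print(h[185,200],h[195,178],h[285,308])
a=unproj('top',[[176,217]],.03)[0];b=unproj('top',[[374.5,215.5]],.03)[0]
P['r']=fitmask('reject',[box(-95,95,-65,65,0,34)],0,np.array([b[0],b[1],.1]))
P['k']=fitmask('kit',kb,112,np.array([a[0],a[1],.05]))
np.savez('poses.npz',**P)
out=[]
def dr(im,c,p,bs):
    for B in bs:
        cv2.polylines(im,[np.round((proj(c,world(p,B))-off)*5+2).astype(int)[[0,1,3,2,0,4,5,7,6,4,5,1,3,7,6,2]]],False,(0,255,255),1)
for c,off in(('top',np.array([140,170])),('side',np.array([168,155]))):
    im=cv2.imread(f'pics/{c}0.png');x,y=off;im=cv2.resize(im[y:y+100,x:x+75],None,fx=5,fy=5,interpolation=cv2.INTER_CUBIC)
    dr(im,c,P['k'],kb);out.append(im)
cv2.imwrite('pics/kfit.png',np.hstack(out))
E
```

```text
[[ 0.41441362  0.29236036  0.03      ]
 [ 0.43863992 -0.30796584  0.03      ]
 [ 0.53566484 -0.27191207  0.03      ]
 [ 0.64098836 -0.15444399  0.03      ]]
[112 161 192] [  2 194 231] [  1 197 218] [122  91 137]
[108 173 199] [146  53 143] [  1 171 232]
reject [4.5083 1.6224] yaw 672.4 cost 2.0
kit [0.4134 0.3062] yaw 8.46 cost 0.25
```

View pics/kfit.png

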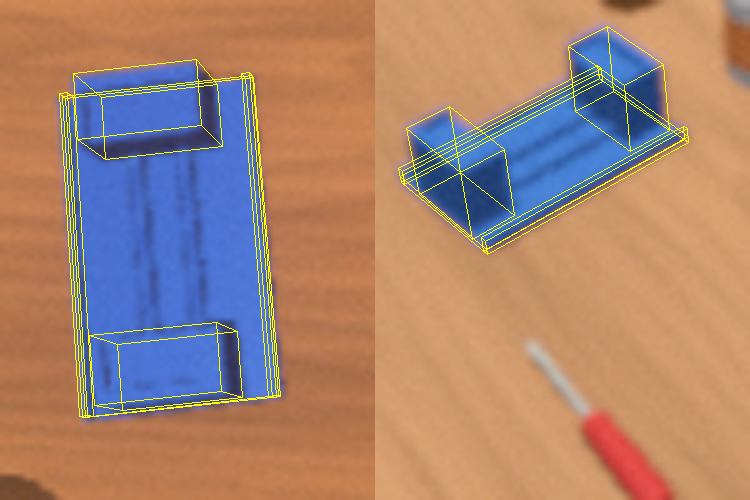

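```bash
python3 - <<'E'
from fit import *
P=dict(np.load('poses.npz'))
K=lambda u,v:T(140,170,u,v)
P['k']=fitpts('kit',[((100,60,14),T(145,175,38,74)),((100,-60,14),T(145,175,228,51)),((-100,60,0),K(82,417)),((-100,-60,0),K(278,399)),((98,37,67),T(145,175,50,52)),((98,-37,67),T(145,175,172,38)),
((-100,-60,0),S(170,155,102,248)),((100,-60,14),S(170,155,300,132)),((98,37,67),S(170,155,217,27)),((98,-37,67),S(170,155,274,60)),((-98,37,67),S(170,155,27,130))],P['k'])
t=lambda u,v:('top',(u/1.5625,v/1.5625))
P['r']=fitpts('reject',[((95,65,34),T(340,125,45,303)),((95,-65,34),T(340,125,255,284)),((-95,65,20),t(561,385)),((-95,-65,20),t(626,379))],[.44,-.3,.1])
np.savez('poses.npz',**P)
R=cv2.imread('pics/top0.png')
s=get_state();print(s['tcp_pos'],s['orientation'],s['clock'],s['finger_gap'])
from scipy.spatial.transform import Rotation as Ro
q=s['orientation'];print(Ro.from_quat([*q[1:],q[0]]).as_matrix().round(3))
E
```

```text
Traceback (most recent call last):
  File "fit.py", line 10, in fitpts
    r=least_squares(f,p0,loss='soft_l1'); print(name,np.round(r.x[:2],4),'yaw deg',round(np.degrees(r.x[2]),2)); print(np.round(f(r.x).reshape(-1,2),1).tolist()); return r.x
  File "fit.py", line 9, in f
    def f(p): return np.concatenate([(proj(o[0],world(p,np.array(m)/1000))[0]-o[1]) for m,o in pts])
                                      ~~~~^^^^^^^^^^^^^^^^^^^^^^^^^^^^^^^^
  File "h.py", line 7, in proj
    c=imaging.camera_info(cam); P=np.atleast_2d(P); W=np.array(c['world_to_cam'])
ValueError: time passes only in moves, steps and waits
```

```bash
python3 - <<'E'
s=open('h.py').read()
s=s.replace("def take","CI={c:imaging.camera_info(c) for c in('top','side')}\ndef take",1).replace("c=imaging.camera_info(cam)","c=CI[cam]")
open('h.py','w').write(s)
E
cat > a.py <<'E'
from fit import *
P=dict(np.load('poses.npz'))
K=lambda u,v:T(140,170,u,v)
P['k']=fitpts('kit',[((100,60,14),T(145,175,38,74)),((100,-60,14),T(145,175,228,51)),((-100,60,0),K(82,417)),((-100,-60,0),K(278,399)),((98,37,67),T(145,175,50,52)),((98,-37,67),T(145,175,172,38)),
((-100,-60,0),S(170,155,102,248)),((100,-60,14),S(170,155,300,132)),((98,37,67),S(170,155,217,27)),((98,-37,67),S(170,155,274,60)),((-98,37,67),S(170,155,27,130))],P['k'])
t=lambda u,v:('top',(u/1.5625,v/1.5625))
P['r']=fitpts('reject',[((95,65,34),T(340,125,45,303)),((95,-65,34),T(340,125,255,284)),((-95,65,20),t(561,385)),((-95,-65,20),t(626,379))],[.44,-.3,.1])
np.savez('poses.npz',**P)
s=get_state();print(s['tcp_pos'],s['orientation'],s['clock'],s['finger_gap'])
from scipy.spatial.transform import Rotation as Ro
q=s['orientation'];print(Ro.from_quat([*q[1:],q[0]]).as_matrix().round(3))
E
python3 a.py
```

```text
kit [0.4116 0.3058] yaw deg 8.1
[[-0.6, -0.7], [-0.4, -0.2], [0.4, 0.5], [0.2, 0.1], [-0.2, -0.3], [0.1, -0.1], [-0.6, 1.5], [0.1, -0.4], [0.7, 0.0], [0.5, 1.2], [-1.6, -0.4]]
reject [ 0.4447 -0.311 ] yaw deg 8.37
[[1.4, 0.1], [-0.2, -0.6], [-0.1, 1.2], [-0.7, -0.4]]
[0.20784669 0.53613707 0.23127631] [ 1.12289972e-05  1.83849734e-01  9.82954361e-01 -3.17534887e-06] 0.5 0.08573431501312734
[[-0.932  0.361  0.   ]
 [ 0.361  0.932 -0.   ]
 [-0.    -0.    -1.   ]]
```

```bash
cat > d.py <<'E'
# usage: d.py frame x y z(mm, TCP) [yawoff deg] ; tool y along frame y
from h import *
P=np.load('poses.npz')
s=get_state(); w,x,y,z=s['orientation']; p=s['tcp_pos']
from scipy.spatial.transform import Rotation as Ro
R=Ro.from_quat([x,y,z,w]).as_matrix(); a=np.arctan2(R[1,1],R[0,1])
print('clock',round(s['clock'],2),'tcp',np.round(p*1000,1),'F',np.round(s['wrist_force'],1),'gap',round(s['finger_gap']*100,2),'j',np.round(s['joint_pos'],2).tolist())
A=sys.argv[1:]
while A:
    f=P[A[0]]; t=np.array(list(map(float,A[1:4]))); off=float(A[4]); A=A[5:]
    c,sn=np.cos(f[2]),np.sin(f[2]); F=np.array([[c,-sn,0],[sn,c,0],[0,0,1]])
    q=F.T@(p-[f[0],f[1],0]); print('in frame',np.round(q*1000,1), 'toolx in frame',np.round(F.T@R[:,0],3))
    W=F@(t/1000)+[f[0],f[1],0]
    tw=-np.degrees(f[2]+np.pi/2-a)+off; tw=(tw+180)%360-180
    print('target world',np.round(W,4),'r',round(float(np.hypot(*W[:2])),3),'delta_cm',np.round(R.T@(W-p)*100,2).tolist(),'twist',round(tw,2))
E
python3 d.py g -120 50 200 0 g -120 50 40 0
```

```text
clock 0.5 tcp [207.8 536.1 231.3] F [ 0.3  0.6 -0.2] gap 8.57 j [1.06, 0.31, 0.05, 1.3, -0.0, 1.43]
in frame [-439.9  483.6  231.3] toolx in frame [-0.96  0.28 -0.  ]
target world [0.4894 0.0767 0.2   ] r 0.495 delta_cm [-42.86, -32.67, 3.13] twist -16.26
in frame [-439.9  483.6  231.3] toolx in frame [-0.96  0.28 -0.  ]
target world [0.4894 0.0767 0.04  ] r 0.495 delta_cm [-42.86, -32.67, 19.13] twist -16.26
```

>>> play_rows(
  moves=[
    {"claw": 0, "delta_pos": [-42.9, -32.7, 5], "twist": -16.3},
    {"claw": 0, "delta_pos": [-42.9, -32.7, 5], "twist": -16.3},
    {"claw": 0, "delta_pos": [-42.9, -32.7, 5], "twist": -16.3},
    {"claw": 0, "delta_pos": [-42.9, -32.7, 5], "twist": -16.3},
    {"claw": 0, "delta_pos": [-42.9, -32.7, 5], "twist": -16.3},
    {"claw": 0, "delta_pos": [-42.9, -32.7, 5], "twist": -16.3},
    {"claw": 0, "delta_pos": [-42.9, -32.7, 5], "twist": -16.3},
    {"claw": 0, "delta_pos": [-42.9, -32.7, 5], "twist": -16.3},
    {"claw": 0, "delta_pos": [-42.9, -32.7, 5], "twist": -16.3},
    {"claw": 0, "delta_pos": [-42.9, -32.7, 12], "twist": -16.3},
    {"claw": 0, "delta_pos": [-42.9, -32.7, 12], "twist": -16.3},
    {"claw": 0, "delta_pos": [-42.9, -32.7, 12], "twist": -16.3},
  ],
)

```text
clock: 2.0
tcp_pos: [0.4894, 0.0765, 0.1118]
orientation: [-0.0, 0.042, 0.999, 0.0]
wrist_force: [0.8, -0.5, 0.0]
finger_gap: -0.0001
```

```bash
python3 - <<'E'
from h import *
t=take('top','t1');s=take('side','s1')
f=lambda a,x,y:cv2.resize(a[y:y+100,x:x+80],None,fx=5,fy=5,interpolation=cv2.INTER_CUBIC)
cv2.imwrite('pics/m3.png',np.hstack([f(t,230,115),f(s,230,140)])[:,:,::-1])
E
python3 d.py g -122 50 40 0 g -104 50 40 0
```

```text
clock 2.1 tcp [491.   76.8 113.4] F [-0.5  0.9  0.6] gap 0.0 j [-0.01, 0.23, -0.36, 0.97, 0.0, 0.08]
in frame [-118.4   50.3  113.4] toolx in frame [-1.    -0.002 -0.003]
target world [0.4874 0.0768 0.04  ] r 0.493 delta_cm [0.38, -0.03, 7.33] twist 0.1
in frame [-118.4   50.3  113.4] toolx in frame [-1.    -0.002 -0.003]
target world [0.5053 0.0753 0.04  ] r 0.511 delta_cm [-1.42, -0.03, 7.34] twist 0.1
```

View pics/m3.png

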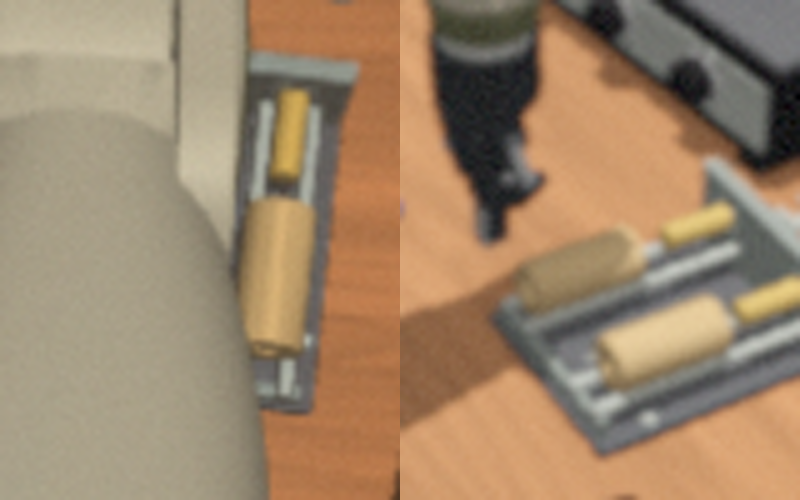

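>>> play_rows(
  moves=[
    {"claw": 0, "delta_pos": [0.2, 0, 4], "twist": 0},
    {"claw": 0, "delta_pos": [0.2, 0, 7.1], "twist": 0},
    {"claw": 0, "delta_pos": [0.2, 0, 7.1], "twist": 0},
    {"claw": 0, "delta_pos": [-0.6, 0, 7.1], "twist": 0},
    {"claw": 0, "delta_pos": [-1.4, 0, 7.1], "twist": 0},
    {"claw": 0, "delta_pos": [-2.0, 0, 7.1], "twist": 0},
    {"claw": 0, "delta_pos": [-2.6, 0, 7.1], "twist": 0},
    {"claw": 0, "delta_pos": [-3.2, 0, 7.1], "twist": 0},
    {"claw": 0, "delta_pos": [-3.8, 0, 7.1], "twist": 0},
    {"claw": 0, "delta_pos": [-4.2, 0, 7.1], "twist": 0},
    {"claw": 0, "delta_pos": [-4.4, 0, 7.1], "twist": 0},
  ],
)

```text
clock: 3.48
tcp_pos: [0.5337, 0.0724, 0.0402]
orientation: [-0.0, 0.043, 0.999, -0.0]
wrist_force: [-1.9, -0.3, 1.4]
finger_gap: 0.0002
```

```bash
python3 - <<'E'
from h import *
s=take('side','s2')
cv2.imwrite('pics/m4.png',cv2.resize(s[140:240,230:360],None,fx=5,fy=5,interpolation=cv2.INTER_CUBIC)[:,:,::-1])
E
python3 d.py g -71 50 40 0
```

```text
clock 3.52 tcp [533.9  72.4  40.2] F [-0.4 -0.5  0.3] gap 0.03 j [-0.01, 0.38, -0.36, 0.83, 0.0, 0.07]
in frame [-75.3  49.6  40.2] toolx in frame [-1.    -0.001 -0.   ]
target world [0.5382 0.0725 0.04  ] r 0.543 delta_cm [-0.43, 0.04, 0.02] twist 0.03
```

View pics/m4.png

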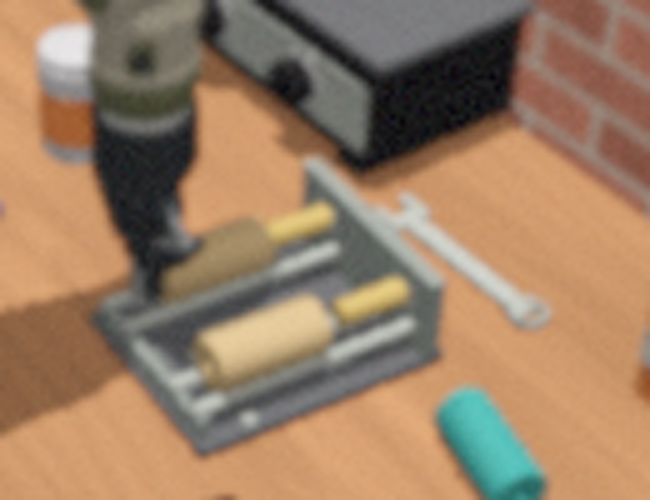

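>>> play_rows(
  moves=[
    {"claw": 0, "delta_pos": [-0.1, 0, 0], "twist": 0},
    {"claw": 0, "delta_pos": [-0.2, 0, 0], "twist": 0},
    {"claw": 0, "delta_pos": [-0.3, 0, 0], "twist": 0},
  ],
)

```text
clock: 3.9
tcp_pos: [0.5366, 0.0723, 0.0403]
orientation: [0.0, 0.043, 0.999, 0.0]
wrist_force: [-0.7, -0.3, 0.3]
finger_gap: 0.0002
```

>>> play_rows(
  moves=[
    {"claw": 0, "delta_pos": [-0.1, 0, 0], "twist": 0},
    {"claw": 0, "delta_pos": [-0.15, 0, 0], "twist": 0},
  ],
)

```text
clock: 4.15
tcp_pos: [0.5382, 0.0721, 0.0403]
orientation: [0.0, 0.043, 0.999, 0.0]
wrist_force: [-1.1, 0.1, 0.0]
finger_gap: 0.0
```

>>> play_rows(
  moves=[
    {"claw": 0, "delta_pos": [-0.1, 0, 0], "twist": 0},
    {"claw": 0, "delta_pos": [-0.15, 0, 0], "twist": 0},
  ],
)

```text
clock: 4.4
tcp_pos: [0.5396, 0.072, 0.0403]
orientation: [0.0, 0.043, 0.999, 0.0]
wrist_force: [-0.4, -0.0, 0.0]
finger_gap: 0.0003
```

>>> play_rows(
  moves=[
    {"claw": 0, "delta_pos": [-0.1, 0, 0], "twist": 0},
    {"claw": 0, "delta_pos": [-0.2, 0, 0], "twist": 0},
  ],
)

```text
clock: 4.65
tcp_pos: [0.5415, 0.0718, 0.0403]
orientation: [0.0, 0.043, 0.999, 0.0]
wrist_force: [-1.2, 0.0, -0.2]
finger_gap: -0.0002
```

>>> play_rows(
  moves=[
    {"claw": 0, "delta_pos": [-0.1, 0, 0], "twist": 0},
    {"claw": 0, "delta_pos": [-0.2, 0, 0], "twist": 0},
  ],
)

```text
clock: 4.9
tcp_pos: [0.5435, 0.0716, 0.0403]
orientation: [0.0, 0.043, 0.999, 0.0]
wrist_force: [-1.5, -0.1, 0.0]
finger_gap: 0.0002
```

>>> play_rows(
  moves=[
    {"claw": 0, "delta_pos": [-0.1, 0, 0], "twist": 0},
    {"claw": 0, "delta_pos": [-0.2, 0, 0], "twist": 0},
  ],
)

```text
clock: 5.15
tcp_pos: [0.5455, 0.0714, 0.0403]
orientation: [0.0, 0.043, 0.999, 0.0]
wrist_force: [-1.5, 0.4, 0.1]
finger_gap: -0.0003
```

>>> play_rows(
  moves=[
    {"claw": 0, "delta_pos": [-0.1, 0, 0], "twist": 0},
    {"claw": 0, "delta_pos": [-0.2, 0, 0], "twist": 0},
  ],
)

```text
clock: 5.4
tcp_pos: [0.5475, 0.0713, 0.0403]
orientation: [0.0, 0.043, 0.999, 0.0]
wrist_force: [-0.6, -0.3, -0.2]
finger_gap: 0.0
```

>>> play_rows(
  moves=[
    {"claw": 0, "delta_pos": [-0.1, 0, 0], "twist": 0},
    {"claw": 0, "delta_pos": [-0.2, 0, 0], "twist": 0},
    {"claw": 0, "delta_pos": [-0.3, 0, 0], "twist": 0},
  ],
)

```text
clock: 5.78
tcp_pos: [0.5506, 0.071, 0.0403]
orientation: [0.0, 0.043, 0.999, 0.0]
wrist_force: [-0.6, 0.8, 0.9]
finger_gap: 0.0001
```

>>> play_rows(
  moves=[
    {"claw": 0, "delta_pos": [-0.1, 0, 0], "twist": 0},
    {"claw": 0, "delta_pos": [-0.2, 0, 0], "twist": 0},
    {"claw": 0, "delta_pos": [-0.3, 0, 0], "twist": 0},
  ],
)

```text
clock: 6.15
tcp_pos: [0.5535, 0.0707, 0.0403]
orientation: [-0.0, 0.043, 0.999, 0.0]
wrist_force: [-1.2, -0.0, -0.8]
finger_gap: 0.0003
```

```bash
python3 - <<'E'
from h import *
s=take('side','s3')
cv2.imwrite('pics/m5.png',cv2.resize(s[140:240,230:360],None,fx=5,fy=5,interpolation=cv2.INTER_CUBIC)[:,:,::-1])
E
python3 d.py g -20 50 40 0
```

```text
clock 6.2 tcp [553.7  70.8  40.3] F [-0.7 -0.4  0.7] gap -0.0 j [-0.02, 0.41, -0.31, 0.85, 0.0, 0.07]
in frame [-55.4  49.6  40.3] toolx in frame [-1.    -0.001 -0.   ]
target world [0.589  0.0681 0.04  ] r 0.593 delta_cm [-3.54, 0.03, 0.03] twist 0.04
```

View pics/m5.png

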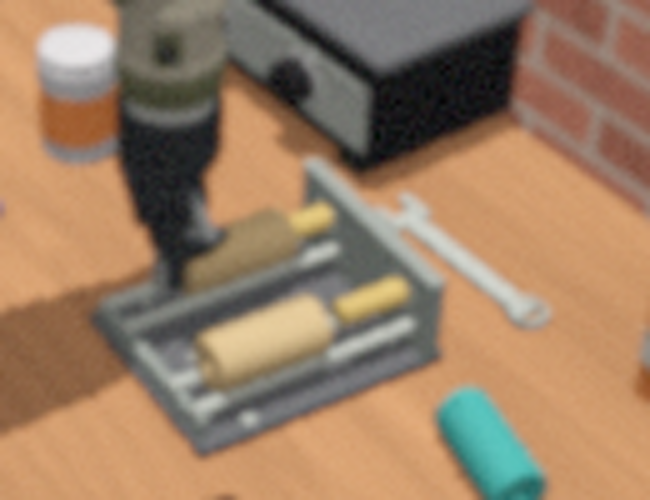

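>>> play_rows(
  moves=[
    {"claw": 0, "delta_pos": [-0.5, 0, 0], "twist": 0},
    {"claw": 0, "delta_pos": [-1.0, 0, 0], "twist": 0},
    {"claw": 0, "delta_pos": [-1.5, 0, 0], "twist": 0},
    {"claw": 0, "delta_pos": [-2.0, 0, 0], "twist": 0},
    {"claw": 0, "delta_pos": [-2.5, 0, 0], "twist": 0},
    {"claw": 0, "delta_pos": [-3.0, 0, 0], "twist": 0},
    {"claw": 0, "delta_pos": [-3.2, 0, 0], "twist": 0},
    {"claw": 0, "delta_pos": [-3.3, 0, 0], "twist": 0},
  ],
)

```text
clock: 7.2
tcp_pos: [0.5862, 0.0679, 0.0403]
orientation: [-0.0, 0.043, 0.999, 0.0]
wrist_force: [-2.1, 0.7, 1.4]
finger_gap: 0.0003
```

>>> play_rows(
  moves=[
    {"claw": 0, "delta_pos": [-0.1, 0, 0], "twist": 0},
    {"claw": 0, "delta_pos": [-0.2, 0, 0], "twist": 0},
    {"claw": 0, "delta_pos": [-0.3, 0, 0], "twist": 0},
  ],
)

```text
clock: 7.58
tcp_pos: [0.5894, 0.0677, 0.0403]
orientation: [0.0, 0.043, 0.999, 0.0]
wrist_force: [-1.4, 0.2, 0.8]
finger_gap: 0.0004
```

>>> play_rows(
  moves=[
    {"claw": 0, "delta_pos": [-0.1, 0, 0], "twist": 0},
    {"claw": 0, "delta_pos": [-0.15, 0, 0], "twist": 0},
  ],
)

```text
clock: 7.82
tcp_pos: [0.5909, 0.0676, 0.0403]
orientation: [0.0, 0.043, 0.999, 0.0]
wrist_force: [-1.4, -0.8, 0.7]
finger_gap: 0.0002
```

>>> play_rows(
  moves=[
    {"claw": 0, "delta_pos": [-0.1, 0, 0], "twist": 0},
    {"claw": 0, "delta_pos": [-0.1, 0, 0], "twist": 0},
  ],
)

```text
clock: 8.07
tcp_pos: [0.5919, 0.0675, 0.0403]
orientation: [0.0, 0.043, 0.999, 0.0]
wrist_force: [-0.8, 0.7, 0.2]
finger_gap: -0.0
```

>>> play_rows(
  moves=[
    {"claw": 0, "delta_pos": [-0.1, 0, 0], "twist": 0},
    {"claw": 0, "delta_pos": [-0.1, 0, 0], "twist": 0},
  ],
)

```text
clock: 8.32
tcp_pos: [0.5919, 0.0675, 0.0402]
orientation: [-0.001, 0.043, 0.999, 0.0]
wrist_force: [-5.4, 0.7, 3.6]
finger_gap: -0.0001
```

>>> play_rows(
  moves=[
    {"claw": 0, "delta_pos": [-0.1, 0, 0], "twist": 0},
    {"claw": 0, "delta_pos": [-0.1, 0, 0], "twist": 0},
  ],
)

```text
clock: 8.57
tcp_pos: [0.5919, 0.0675, 0.0402]
orientation: [-0.002, 0.043, 0.999, 0.0]
wrist_force: [-8.5, -1.5, 5.7]
finger_gap: -0.0001
```

>>> play_rows(
  moves=[
    {"claw": 0, "delta_pos": [-0.1, 0, 0], "twist": 0},
    {"claw": 0, "delta_pos": [-0.1, 0, 0], "twist": 0},
  ],
)

```text
clock: 8.82
tcp_pos: [0.5918, 0.0675, 0.0401]
orientation: [-0.003, 0.043, 0.999, 0.0]
wrist_force: [-10.3, 0.2, 8.0]
finger_gap: -0.0001
```

>>> play_rows(
  moves=[
    {"claw": 0, "delta_pos": [-0.1, 0, 0], "twist": 0},
    {"claw": 0, "delta_pos": [-0.1, 0, 0], "twist": 0},
  ],
)

```text
clock: 9.07
tcp_pos: [0.5918, 0.0675, 0.0401]
orientation: [-0.003, 0.042, 0.999, 0.0]
wrist_force: [-12.9, -0.4, 9.9]
finger_gap: -0.0004
```

>>> play_rows(
  moves=[
    {"claw": 0, "delta_pos": [2, 0, 0], "twist": 0},
    {"claw": 0, "delta_pos": [2.5, 0, -5], "twist": 0},
    {"claw": 0, "delta_pos": [2.5, 0, -7.5], "twist": 0},
    {"claw": 0, "delta_pos": [7, -5, -7.5], "twist": 0},
    {"claw": 0, "delta_pos": [10.9, -10, -7.5], "twist": 0},
    {"claw": 0, "delta_pos": [10.9, -10, -7.5], "twist": 0},
    {"claw": 0, "delta_pos": [10.9, -10, -3], "twist": 0},
    {"claw": 0, "delta_pos": [10.9, -10, 0], "twist": 0},
    {"claw": 0, "delta_pos": [10.9, -10, 0], "twist": 0},
    {"claw": 0, "delta_pos": [10.0, -10, 0], "twist": 0},
    {"claw": 0, "delta_pos": [9.0, -10, 0], "twist": 0},
  ],
)

```text
clock: 10.45
tcp_pos: [0.5002, -0.025, 0.0419]
orientation: [0.002, 0.042, 0.999, -0.0]
wrist_force: [0.3, -0.6, 0.1]
finger_gap: -0.0002
```

```bash
python3 d.py g -78 -50 40 0
```

```text
clock 10.45 tcp [500.2 -25.   41.9] F [ 0.3 -0.6  0.1] gap -0.02 j [-0.21, 0.31, -0.45, 0.8, 0.0, -0.13]
in frame [-100.5  -50.4   41.9] toolx in frame [-1.    -0.001 -0.004]
target world [ 0.5226 -0.0266  0.04  ] r 0.523 delta_cm [-2.25, 0.04, 0.2] twist 0.05
```

>>> play_rows(
  moves=[
    {"claw": 0, "delta_pos": [-0.6, 0, 0], "twist": 0},
    {"claw": 0, "delta_pos": [-1.2, 0, 0], "twist": 0},
    {"claw": 0, "delta_pos": [-1.7, 0, 0], "twist": 0},
    {"claw": 0, "delta_pos": [-2.1, 0, 0], "twist": 0},
    {"claw": 0, "delta_pos": [-2.4, 0, 0], "twist": 0},
    {"claw": 0, "delta_pos": [-2.6, 0, 0], "twist": 0},
  ],
)

```text
clock: 11.2
tcp_pos: [0.5236, -0.0271, 0.0402]
orientation: [-0.0, 0.043, 0.999, 0.0]
wrist_force: [-1.7, -1.2, 1.1]
finger_gap: 0.0
```

>>> play_rows(
  moves=[
    {"claw": 0, "delta_pos": [-0.1, 0, 0], "twist": 0},
    {"claw": 0, "delta_pos": [-0.2, 0, 0], "twist": 0},
  ],
)

```text
clock: 11.45
tcp_pos: [0.5254, -0.0272, 0.0402]
orientation: [-0.0, 0.043, 0.999, 0.0]
wrist_force: [-0.5, 0.6, 0.2]
finger_gap: 0.0
```

>>> play_rows(
  moves=[
    {"claw": 0, "delta_pos": [-0.1, 0, 0], "twist": 0},
    {"claw": 0, "delta_pos": [-0.2, 0, 0], "twist": 0},
  ],
)

```text
clock: 11.7
tcp_pos: [0.5275, -0.0274, 0.0403]
orientation: [0.0, 0.043, 0.999, 0.0]
wrist_force: [-1.5, -0.4, -0.1]
finger_gap: 0.0004
```

>>> play_rows(
  moves=[
    {"claw": 0, "delta_pos": [-0.1, 0, 0], "twist": 0},
    {"claw": 0, "delta_pos": [-0.2, 0, 0], "twist": 0},
  ],
)

```text
clock: 11.95
tcp_pos: [0.5281, -0.0274, 0.0402]
orientation: [-0.001, 0.043, 0.999, -0.0]
wrist_force: [-7.6, -0.9, 5.1]
finger_gap: 0.0002
```

>>> play_rows(
  moves=[
    {"claw": 0, "delta_pos": [-0.1, 0, 0], "twist": 0},
    {"claw": 0, "delta_pos": [-0.1, 0, 0], "twist": 0},
  ],
)

```text
clock: 12.2
tcp_pos: [0.528, -0.0275, 0.0401]
orientation: [-0.002, 0.043, 0.999, -0.0]
wrist_force: [-8.1, -1.3, 6.3]
finger_gap: -0.0001
```

>>> play_rows(
  force=20,
  moves=[
    {"claw": 0, "delta_pos": [1, 0, 0], "twist": 0},
    {"claw": 0, "delta_pos": [1, 0, -5], "twist": 0},
    {"claw": 8, "delta_pos": [-2, 0, -8], "twist": 0},
    {"claw": 8, "delta_pos": [-5.6, 0, -8], "twist": 0},
    {"claw": 8, "delta_pos": [-5.6, 0, -8], "twist": 0},
    {"claw": 8, "delta_pos": [-5.6, 0, -8], "twist": 0},
  ],
)

```text
clock: 12.95
tcp_pos: [0.5855, -0.0321, 0.1197]
orientation: [-0.001, 0.043, 0.999, 0.0]
wrist_force: [-0.4, 0.5, 0.8]
finger_gap: 0.0726
```

```bash
python3 - <<'E'
from h import *
s=take('side','s4');t=take('top','t4')
cv2.imwrite('pics/m6.png',np.hstack([cv2.resize(s[140:240,240:320],None,fx=5,fy=5,interpolation=cv2.INTER_CUBIC),cv2.resize(t[115:215,230:310],None,fx=5,fy=5,interpolation=cv2.INTER_CUBIC)])[:,:,::-1])
E
python3 d.py g -15 -50 33.4 0
```

```text
clock 13.05 tcp [585.  -32.1 119.8] F [-0.4  0.2  0.9] gap 7.99 j [-0.19, 0.39, -0.12, 1.06, 0.0, -0.11]
in frame [-15.4 -50.2 119.8] toolx in frame [-1.    -0.001  0.001]
target world [ 0.5854 -0.032   0.0334] r 0.586 delta_cm [-0.05, 0.01, 8.64] twist 0.04
```

View pics/m6.png

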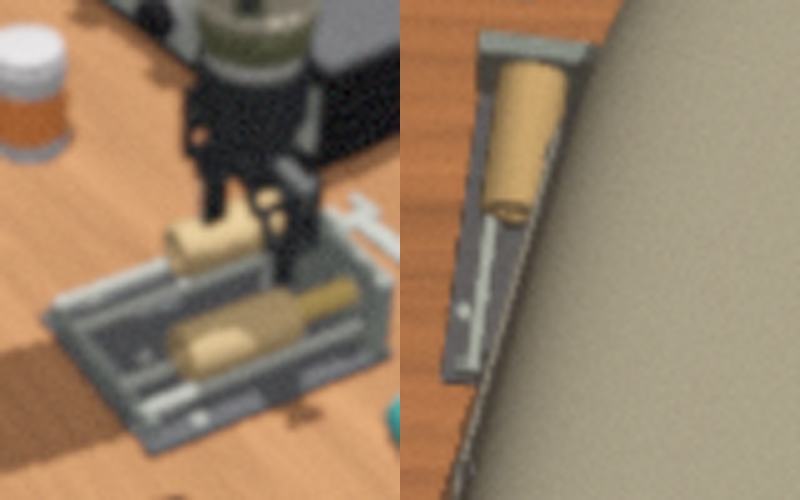

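>>> play_rows(
  force=25,
  moves=[
    {"claw": 8, "delta_pos": [0, 0, 4], "twist": 0},
    {"claw": 8, "delta_pos": [0, 0, 7], "twist": 0},
    {"claw": 8, "delta_pos": [0, 0, 8.6], "twist": 0},
    {"claw": 8, "delta_pos": [0, 0, 8.6], "twist": 0},
    {"claw": 3.5, "delta_pos": [0, 0, 8.6], "twist": 0},
    {"claw": 3.5, "delta_pos": [0, 0, 8.6], "twist": 0},
    {"claw": 3.5, "delta_pos": [0, 0, 8.6], "twist": 0},
    {"claw": 3.5, "delta_pos": [0, 0, 8.6], "twist": 0},
    {"claw": 3.5, "delta_pos": [0, 0, 8.6], "twist": 0},
  ],
)

```text
clock: 14.18
tcp_pos: [0.5877, -0.0302, 0.0364]
orientation: [0.002, 0.042, 0.999, 0.002]
wrist_force: [-0.8, 7.7, 6.5]
finger_gap: 0.0438
```

```bash
python3 d.py g -15 -50 33.4 0 r 0 0 120 0
```

```text
clock 14.18 tcp [587.7 -30.2  36.4] F [-0.8  7.7  6.5] gap 4.38 j [-0.19, 0.46, -0.23, 0.87, 0.0, -0.11]
in frame [-12.9 -48.1  36.4] toolx in frame [-1.    -0.002 -0.003]
target world [ 0.5854 -0.032   0.0334] r 0.586 delta_cm [0.21, -0.2, 0.3] twist 0.14
in frame [182.3 257.   36.4] toolx in frame [-0.974  0.228 -0.003]
target world [ 0.4447 -0.311   0.12  ] r 0.543 delta_cm [11.87, -29.14, -8.53] twist -13.16
```

>>> play_rows(
  force=35,
  moves=[
    {"claw": 3.5, "delta_pos": [0, 0, -1], "twist": 0},
    {"claw": 3.5, "delta_pos": [0, 0, -5], "twist": 0},
    {"claw": 3.5, "delta_pos": [0, 0, -9.5], "twist": 0},
    {"claw": 3.5, "delta_pos": [2, -5, -9.5], "twist": -4},
    {"claw": 3.5, "delta_pos": [4, -10, -9.5], "twist": -8},
    {"claw": 3.5, "delta_pos": [6, -15, -9.5], "twist": -13},
    {"claw": 3.5, "delta_pos": [8, -20, -9.5], "twist": -13},
    {"claw": 3.5, "delta_pos": [10, -25, -9.5], "twist": -13},
    {"claw": 3.5, "delta_pos": [11.7, -29, -9.5], "twist": -13},
    {"claw": 3.5, "delta_pos": [11.7, -29, -9.5], "twist": -13},
    {"claw": 3.5, "delta_pos": [11.7, -29, -9.5], "twist": -13},
  ],
)

```text
clock: 15.55
tcp_pos: [0.4449, -0.3114, 0.1297]
orientation: [0.0, -0.07, 0.998, 0.0]
wrist_force: [-0.2, -0.4, -0.7]
finger_gap: 0.0434
```

```bash
python3 d.py r 0 0 14 0
```

```text
clock 15.55 tcp [ 444.9 -311.4  129.7] F [-0.2 -0.4 -0.7] gap 4.34 j [-0.76, 0.3, -0.22, 1.04, 0.0, -0.9]
in frame [ 1.000e-01 -4.000e-01  1.297e+02] toolx in frame [-1.     0.005 -0.   ]
target world [ 0.4447 -0.311   0.014 ] r 0.543 delta_cm [0.02, 0.04, 11.57] twist -0.3
```

>>> play_rows(
  moves=[
    {"claw": 3.5, "delta_pos": [0, 0, 6], "twist": 0},
    {"claw": 3.5, "delta_pos": [0, 0, 10], "twist": 0},
    {"claw": 3.5, "delta_pos": [0, 0, 11.4], "twist": 0},
    {"claw": 3.5, "delta_pos": [0, 0, 11.5], "twist": 0},
    {"claw": 3.5, "delta_pos": [0, 0, 11.6], "twist": 0},
  ],
)

```text
clock: 16.18
tcp_pos: [0.4464, -0.3121, 0.0149]
orientation: [0.001, -0.071, 0.997, -0.001]
wrist_force: [0.2, -0.6, -1.2]
finger_gap: 0.0432
```

>>> play_rows(
  moves=[
    {"claw": 3.5, "delta_pos": [0, 0, 0.1], "twist": 0},
    {"claw": 3.5, "delta_pos": [0, 0, 0.2], "twist": 0},
  ],
)

```text
clock: 16.42
tcp_pos: [0.4455, -0.312, 0.0122]
orientation: [0.001, -0.071, 0.997, -0.001]
wrist_force: [0.2, -0.4, -0.6]
finger_gap: 0.0433
```

>>> play_rows(
  moves=[
    {"claw": 3.5, "delta_pos": [0, 0, 0.1], "twist": 0},
    {"claw": 3.5, "delta_pos": [0, 0, 0.2], "twist": 0},
  ],
)

```text
clock: 16.68
tcp_pos: [0.4453, -0.3118, 0.0111]
orientation: [0.001, -0.071, 0.998, -0.001]
wrist_force: [-4.2, 3.6, 18.8]
finger_gap: 0.0429
```

>>> play_rows(
  moves=[
    {"claw": 4.8, "delta_pos": [0, 0, 0], "twist": 0},
    {"claw": 5.5, "delta_pos": [0, 0, 0], "twist": 0},
    {"claw": 6.2, "delta_pos": [0, 0, 0], "twist": 0},
    {"claw": 6.2, "delta_pos": [0, 0, -1], "twist": 0},
    {"claw": 6.2, "delta_pos": [0, 0, -5], "twist": 0},
    {"claw": 8, "delta_pos": [0, 0, -10.5], "twist": 0},
    {"claw": 8, "delta_pos": [0, 0, -11.5], "twist": 0},
  ],
)

```text
clock: 17.55
tcp_pos: [0.4471, -0.3133, 0.129]
orientation: [0.003, -0.071, 0.997, -0.003]
wrist_force: [0.8, 0.3, 0.3]
finger_gap: 0.0802
```

```bash
python3 d.py g 40 52 120 0
```

```text
clock 17.55 tcp [ 447.1 -313.3  129. ] F [0.8 0.3 0.3] gap 8.02 j [-0.76, 0.3, -0.22, 1.03, 0.0, -0.9]
in frame [-128.7 -342.2  129. ] toolx in frame [-0.974 -0.226 -0.005]
target world [0.649  0.0649 0.12  ] r 0.652 delta_cm [-25.32, 34.6, 0.81] twist 13.04
```

>>> play_rows(
  force=20,
  moves=[
    {"claw": 8, "delta_pos": [-25.3, 34.6, 0], "twist": 13},
    {"claw": 8, "delta_pos": [-25.3, 34.6, 0], "twist": 13},
    {"claw": 8, "delta_pos": [-25.3, 34.6, 0], "twist": 13},
    {"claw": 8, "delta_pos": [-25.3, 34.6, 0], "twist": 13},
    {"claw": 8, "delta_pos": [-25.3, 34.6, 0], "twist": 13},
    {"claw": 8, "delta_pos": [-25.3, 34.6, 0], "twist": 13},
    {"claw": 8, "delta_pos": [-25.3, 34.6, 0], "twist": 13},
    {"claw": 8, "delta_pos": [-25.3, 34.6, 0], "twist": 13},
    {"claw": 8, "delta_pos": [-25.3, 34.6, 0], "twist": 13},
    {"claw": 8, "delta_pos": [-25.3, 34.6, 0], "twist": 13},
  ],
)

```text
clock: 18.8
tcp_pos: [0.6459, 0.0656, 0.1241]
orientation: [-0.0, 0.043, 0.999, -0.0]
wrist_force: [-0.7, -0.2, -0.5]
finger_gap: 0.0796
```

```bash
python3 d.py g 39 52 36 0
```

```text
clock 18.8 tcp [645.9  65.6 124.1] F [-0.7 -0.2 -0.5] gap 7.96 j [-0.02, 0.5, 0.07, 1.14, -0.0, 0.06]
in frame [ 36.9  52.4 124.1] toolx in frame [-1.     0.001  0.001]
target world [0.648 0.065 0.036] r 0.651 delta_cm [-0.22, -0.04, 8.81] twist -0.06
```

>>> play_rows(
  force=20,
  moves=[
    {"claw": 8, "delta_pos": [0, 0, 4], "twist": 0},
    {"claw": 8, "delta_pos": [0, 0, 7], "twist": 0},
    {"claw": 8, "delta_pos": [0, 0, 8.7], "twist": 0},
    {"claw": 8, "delta_pos": [0, 0, 8.7], "twist": 0},
    {"claw": 3.5, "delta_pos": [0, 0, 8.7], "twist": 0},
    {"claw": 3.5, "delta_pos": [0, 0, 8.7], "twist": 0},
    {"claw": 3.5, "delta_pos": [0, 0, 8.7], "twist": 0},
    {"claw": 3.5, "delta_pos": [0, 0, 8.7], "twist": 0},
    {"claw": 3.5, "delta_pos": [0, 0, 8.7], "twist": 0},
  ],
)

```text
clock: 19.92
tcp_pos: [0.6477, 0.0649, 0.0395]
orientation: [0.001, 0.043, 0.999, -0.002]
wrist_force: [-1.0, -5.4, 5.3]
finger_gap: 0.0438
```

```bash
python3 d.py g 39 52 36 0
```

```text
clock 19.93 tcp [647.7  64.9  39.5] F [-1.  -5.4  5.3] gap 4.38 j [-0.02, 0.57, -0.05, 0.95, -0.0, 0.06]
in frame [38.8 51.8 39.5] toolx in frame [-1.     0.001 -0.003]
target world [0.648 0.065 0.036] r 0.651 delta_cm [-0.02, 0.02, 0.35] twist -0.04
```

>>> play_rows(
  force=25,
  moves=[
    {"claw": 3.5, "delta_pos": [0, -0.17, -0.18], "twist": 0},
    {"claw": 3.5, "delta_pos": [0, -0.17, -0.18], "twist": 0},
    {"claw": 3.5, "delta_pos": [0.5, -0.17, -0.18], "twist": 0},
  ],
)

```text
clock: 20.3
tcp_pos: [0.6426, 0.0654, 0.0397]
orientation: [0.001, 0.043, 0.999, -0.0]
wrist_force: [1.3, -3.0, 2.0]
finger_gap: 0.0435
```

```bash
python3 d.py g 39 52 36 0
```

```text
clock 20.3 tcp [642.6  65.4  39.7] F [ 1.3 -3.   2. ] gap 4.35 j [-0.02, 0.56, -0.06, 0.95, -0.0, 0.06]
in frame [33.6 52.  39.7] toolx in frame [-1.    -0.001 -0.002]
target world [0.648 0.065 0.036] r 0.651 delta_cm [-0.54, 0.0, 0.37] twist 0.03
```

>>> play_rows(
  moves=[
    {"claw": 3.5, "delta_pos": [0.6, -0.1, -0.05], "twist": 0},
    {"claw": 3.5, "delta_pos": [1.4, -0.1, -0.05], "twist": 0},
    {"claw": 3.5, "delta_pos": [2.2, -0.1, -0.05], "twist": 0},
  ],
)

```text
clock: 20.68
tcp_pos: [0.6192, 0.067, 0.0398]
orientation: [0.0, 0.042, 0.999, 0.0]
wrist_force: [2.6, 1.9, 2.0]
finger_gap: 0.0432
```

>>> play_rows(
  moves=[
    {"claw": 3.5, "delta_pos": [0.8, 0, 0], "twist": 0},
    {"claw": 3.5, "delta_pos": [1.6, 0, 0], "twist": 0},
    {"claw": 3.5, "delta_pos": [2.4, 0, 0], "twist": 0},
    {"claw": 3.5, "delta_pos": [3.2, 0, 0], "twist": 0},
    {"claw": 3.5, "delta_pos": [4.0, 0, 0], "twist": 0},
    {"claw": 3.5, "delta_pos": [4.0, 0, 0], "twist": 0},
  ],
)

```text
clock: 21.42
tcp_pos: [0.5788, 0.0703, 0.04]
orientation: [-0.0, 0.042, 0.999, 0.0]
wrist_force: [0.2, 3.6, 6.6]
finger_gap: 0.0435
```

```bash
python3 d.py g -25 52 36 0 k 0 0 135 0
```

```text
clock 21.43 tcp [578.8  70.3  40. ] F [0.2 3.6 6.6] gap 4.35 j [-0.02, 0.45, -0.24, 0.88, 0.0, 0.07]
in frame [-30.4  51.3  40. ] toolx in frame [-1.    -0.001  0.001]
target world [0.5842 0.0705 0.036 ] r 0.588 delta_cm [-0.54, 0.07, 0.4] twist 0.05
in frame [ 132.4 -256.8   40. ] toolx in frame [-0.975  0.224  0.001]
target world [0.4116 0.3058 0.135 ] r 0.513 delta_cm [18.67, 22.06, -9.48] twist -12.97
```

>>> play_rows(
  force=35,
  moves=[
    {"claw": 3.5, "delta_pos": [0, 0, -1], "twist": 0},
    {"claw": 3.5, "delta_pos": [0, 0, -5], "twist": 0},
    {"claw": 3.5, "delta_pos": [0, 0, -9.5], "twist": 0},
    {"claw": 3.5, "delta_pos": [3.5, 4.4, -9.5], "twist": -5},
    {"claw": 3.5, "delta_pos": [7, 8.8, -9.5], "twist": -9},
    {"claw": 3.5, "delta_pos": [11, 13, -9.5], "twist": -13},
    {"claw": 3.5, "delta_pos": [15, 18, -9.5], "twist": -13},
    {"claw": 3.5, "delta_pos": [18.7, 22.1, -9.5], "twist": -13},
    {"claw": 3.5, "delta_pos": [18.7, 22.1, -9.5], "twist": -13},
    {"claw": 3.5, "delta_pos": [18.7, 22.1, -9.5], "twist": -13},
    {"claw": 3.5, "delta_pos": [18.7, 22.1, -9.5], "twist": -13},
  ],
)

```text
clock: 22.8
tcp_pos: [0.4128, 0.3047, 0.1343]
orientation: [-0.0, -0.07, 0.998, -0.0]
wrist_force: [0.4, -0.1, -1.8]
finger_gap: 0.0432
```

```bash
python3 - <<'E'
from h import *
s=take('side','s7');t=take('top','t7')
cv2.imwrite('pics/m7.png',np.hstack([cv2.resize(s[120:220,160:240],None,fx=5,fy=5,interpolation=cv2.INTER_CUBIC),cv2.resize(s[215:315,260:340],None,fx=5,fy=5,interpolation=cv2.INTER_CUBIC)])[:,:,::-1])
E
python3 d.py k 0 0 26 0
```

```text
clock 22.9 tcp [412.9 304.8 134.4] F [ 0.9 -0.2 -1.2] gap 4.33 j [0.48, 0.25, -0.29, 1.04, -0.0, 0.34]
in frame [  1.2  -1.2 134.4] toolx in frame [-1.     0.002  0.   ]
target world [0.4116 0.3058 0.026 ] r 0.513 delta_cm [0.12, 0.13, 10.84] twist -0.13
```

View pics/m7.png

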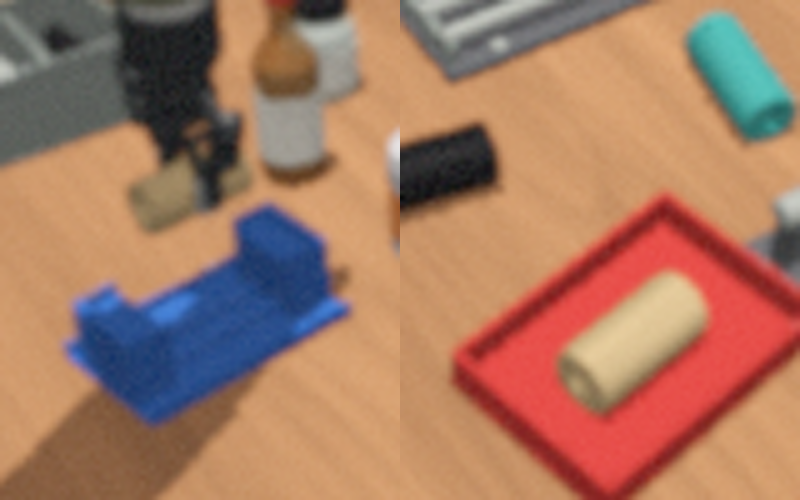

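>>> play_rows(
  moves=[
    {"claw": 3.5, "delta_pos": [0.1, 0.1, 5], "twist": 0},
    {"claw": 3.5, "delta_pos": [0.1, 0.1, 9], "twist": 0},
    {"claw": 3.5, "delta_pos": [0.1, 0.1, 10.5], "twist": 0},
    {"claw": 3.5, "delta_pos": [0.1, 0.1, 10.8], "twist": 0},
    {"claw": 3.5, "delta_pos": [0.1, 0.1, 10.9], "twist": 0},
  ],
)

```text
clock: 23.52
tcp_pos: [0.4123, 0.3072, 0.0268]
orientation: [0.001, -0.07, 0.998, 0.0]
wrist_force: [-1.0, 0.8, -0.1]
finger_gap: 0.0431
```

>>> play_rows(
  moves=[
    {"claw": 3.5, "delta_pos": [0, 0, 0.15], "twist": 0},
    {"claw": 3.5, "delta_pos": [0, 0, 0.3], "twist": 0},
  ],
)

```text
clock: 23.78
tcp_pos: [0.4117, 0.3073, 0.0235]
orientation: [0.001, -0.071, 0.997, 0.0]
wrist_force: [-0.4, -0.6, -0.3]
finger_gap: 0.0432
```

>>> play_rows(
  moves=[
    {"claw": 3.5, "delta_pos": [0, 0, 0.1], "twist": 0},
    {"claw": 3.5, "delta_pos": [0, 0, 0.2], "twist": 0},
  ],
)

```text
clock: 24.02
tcp_pos: [0.4116, 0.307, 0.0217]
orientation: [0.001, -0.071, 0.997, 0.0]
wrist_force: [-3.1, -2.4, 14.1]
finger_gap: 0.0436
```

>>> play_rows(
  moves=[
    {"claw": 4.4, "delta_pos": [0, 0, -0.1], "twist": 0},
    {"claw": 5, "delta_pos": [0, 0, -0.1], "twist": 0},
    {"claw": 5.8, "delta_pos": [0, 0, -0.1], "twist": 0},
    {"claw": 6.2, "delta_pos": [0, 0, -0.1], "twist": 0},
    {"claw": 6.2, "delta_pos": [0, 0, -4], "twist": 0},
    {"claw": 6.2, "delta_pos": [0, 0, -10], "twist": 0},
    {"claw": 6.2, "delta_pos": [0, 0, -13], "twist": 0},
    {"claw": 6.2, "delta_pos": [0, 0, -13], "twist": 0},
  ],
)

```text
clock: 25.02
tcp_pos: [0.4128, 0.3079, 0.1534]
orientation: [0.003, -0.071, 0.997, 0.001]
wrist_force: [0.6, 0.5, -0.2]
finger_gap: 0.0622
```

```bash
python3 d.py h 0 0 150 0 h 0 0 36 0
```

```text
clock 25.02 tcp [412.8 307.9 153.4] F [ 0.6  0.5 -0.2] gap 6.22 j [0.48, 0.23, -0.26, 1.07, 0.0, 0.34]
in frame [-260.8  600.1  153.4] toolx in frame [-0.976 -0.217 -0.006]
target world [ 0.6265 -0.3106  0.15  ] r 0.699 delta_cm [-12.42, -64.25, 0.27] twist 12.54
in frame [-260.8  600.1  153.4] toolx in frame [-0.976 -0.217 -0.006]
target world [ 0.6265 -0.3106  0.036 ] r 0.699 delta_cm [-12.36, -64.27, 11.67] twist 12.54
```

>>> play_rows(
  force=20,
  moves=[
    {"claw": 6, "delta_pos": [-12.4, -64.3, 0], "twist": 12.5},
    {"claw": 6, "delta_pos": [-12.4, -64.3, 0], "twist": 12.5},
    {"claw": 6, "delta_pos": [-12.4, -64.3, 0], "twist": 12.5},
    {"claw": 6, "delta_pos": [-12.4, -64.3, 0], "twist": 12.5},
    {"claw": 6, "delta_pos": [-12.4, -64.3, 0], "twist": 12.5},
    {"claw": 6, "delta_pos": [-12.4, -64.3, 0], "twist": 12.5},
    {"claw": 6, "delta_pos": [-12.4, -64.3, 0], "twist": 12.5},
    {"claw": 6, "delta_pos": [-12.4, -64.3, 0], "twist": 12.5},
    {"claw": 6, "delta_pos": [-12.4, -64.3, 0], "twist": 12.5},
    {"claw": 6, "delta_pos": [-12.4, -64.3, 0], "twist": 12.5},
    {"claw": 6, "delta_pos": [-12.4, -64.3, 0], "twist": 12.5},
    {"claw": 6, "delta_pos": [-12.4, -64.3, 0], "twist": 12.5},
  ],
)

```text
clock: 26.52
tcp_pos: [0.6238, -0.3144, 0.1474]
orientation: [-0.001, 0.04, 0.999, 0.001]
wrist_force: [0.1, 1.2, 0.6]
finger_gap: 0.0599
```

```bash
cat > b.py <<'E'
from fit import *
P=np.load('poses.npz')
s=take('side','s8');t=take('top','t8')
def dr(c,img,x,y,w,h):
    im=cv2.resize(img[y:y+h,x:x+w],None,fx=5,fy=5,interpolation=cv2.INTER_CUBIC)[:,:,::-1].copy(); return im
A=dr('side',s,325,215,80,60)
# handle model overlay on side0
B=cv2.resize(cv2.imread('pics/side0.png')[230:290,325:405],None,fx=5,fy=5,interpolation=cv2.INTER_CUBIC)
M=np.array([[80,25,5],[80,-25,5],[-80,-25,5],[-80,25,5],[80,25,5],[-65,0,55],[65,0,55]])/1000
cv2.polylines(B,[np.round((proj('side',world(P['h'],M))-[325,230])*5+2).astype(int)],False,(0,255,255),1)
C=dr('side',s,165,155,80,60); D=dr('top',t,140,175,80,60)
cv2.imwrite('pics/m8.png',np.vstack([np.hstack([A,B]),np.hstack([C,D])]))
E
python3 b.py; python3 d.py h 0 0 38 0
```

```text
clock 26.62 tcp [ 623.5 -311.5  148.5] F [-0.   0.9  0.4] gap 6.01 j [-0.58, 0.59, 0.27, 1.26, 0.0, -0.5]
in frame [ -2.9  -1.1 148.5] toolx in frame [-1.    -0.     0.003]
target world [ 0.6265 -0.3106  0.038 ] r 0.699 delta_cm [-0.32, 0.09, 11.05] twist 0.02
```

View pics/m8.png

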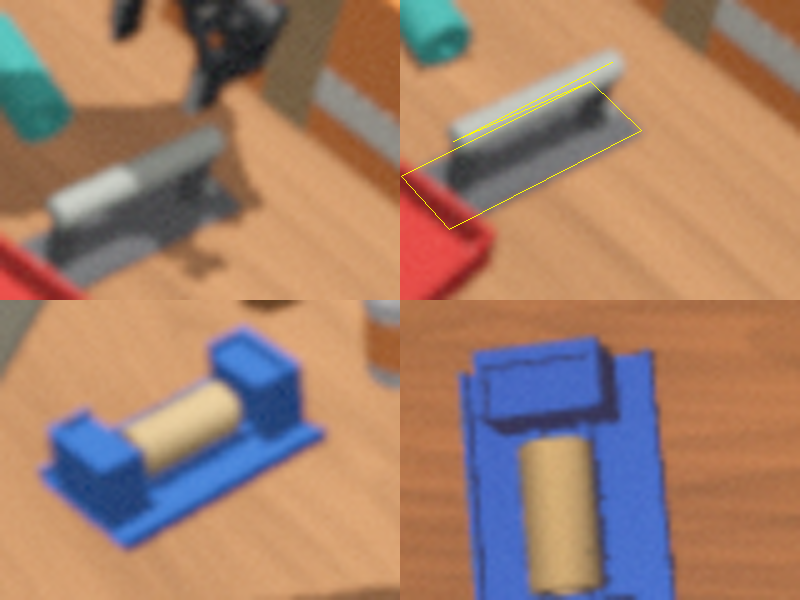

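>>> play_rows(
  force=30,
  moves=[
    {"claw": 6, "delta_pos": [-0.3, 0, 5], "twist": 0},
    {"claw": 6, "delta_pos": [-0.3, 0, 9], "twist": 0},
    {"claw": 6, "delta_pos": [-0.3, 0, 11], "twist": 0},
    {"claw": 6, "delta_pos": [-0.3, 0, 11], "twist": 0},
    {"claw": 1, "delta_pos": [-0.3, 0, 11], "twist": 0},
    {"claw": 1, "delta_pos": [-0.3, 0, 11], "twist": 0},
    {"claw": 1, "delta_pos": [-0.3, 0, 11], "twist": 0},
    {"claw": 1, "delta_pos": [-0.3, 0, 11], "twist": 0},
    {"claw": 1, "delta_pos": [-0.3, 0, 11], "twist": 0},
    {"claw": 1, "delta_pos": [-0.3, 0, 11], "twist": 0},
  ],
)

```text
clock: 27.88
tcp_pos: [0.6285, -0.3126, 0.0425]
orientation: [0.001, 0.038, 0.999, -0.0]
wrist_force: [-1.5, 2.2, 6.2]
finger_gap: 0.019
```

```bash
python3 d.py h 0 0 38 0
```

```text
clock 27.88 tcp [ 628.5 -312.6   42.5] F [-1.5  2.2  6.2] gap 1.9 j [-0.58, 0.65, 0.12, 1.03, 0.0, -0.5]
in frame [ 2.1 -1.8 42.5] toolx in frame [-1.    -0.001 -0.003]
target world [ 0.6265 -0.3106  0.038 ] r 0.699 delta_cm [0.21, 0.18, 0.45] twist 0.04
```

>>> play_rows(
  force=80,
  moves=[
    {"claw": 1, "delta_pos": [0, 0, -0.5], "twist": 0},
    {"claw": 1, "delta_pos": [0, 0, -3], "twist": 0},
    {"claw": 1, "delta_pos": [0, 0, -8], "twist": 0},
    {"claw": 1, "delta_pos": [0, 0, -13], "twist": 0},
    {"claw": 1, "delta_pos": [0, 0, -15], "twist": 0},
    {"claw": 1, "delta_pos": [0, 0, -15], "twist": 0},
  ],
)

```text
clock: 28.62
tcp_pos: [0.6281, -0.3132, 0.1923]
orientation: [0.001, 0.038, 0.999, -0.001]
wrist_force: [0.4, 0.2, -4.2]
finger_gap: 0.017
```

```bash
python3 d.py k 2 0 180 0
```

```text
clock 28.62 tcp [ 628.1 -313.2  192.3] F [ 0.4  0.2 -4.2] gap 1.7 j [-0.58, 0.58, 0.36, 1.35, -0.0, -0.5]
in frame [ 127.2 -643.4  192.3] toolx in frame [-0.976  0.216 -0.003]
target world [0.4136 0.3061 0.18  ] r 0.515 delta_cm [26.15, 60.11, 1.06] twist -12.5
```

>>> play_rows(
  moves=[
    {"claw": 1, "delta_pos": [2.6, 6, 0], "twist": -2},
    {"claw": 1, "delta_pos": [5.0, 11.5, 0], "twist": -4},
    {"claw": 1, "delta_pos": [7.5, 17, 0], "twist": -6},
    {"claw": 1, "delta_pos": [10, 22.5, 0], "twist": -8},
    {"claw": 1, "delta_pos": [12.4, 28, 0], "twist": -10},
    {"claw": 1, "delta_pos": [14.8, 33.5, 0], "twist": -12.5},
    {"claw": 1, "delta_pos": [17.2, 39, 0], "twist": -12.5},
    {"claw": 1, "delta_pos": [19.6, 44.5, 0], "twist": -12.5},
    {"claw": 1, "delta_pos": [22, 50, 0], "twist": -12.5},
    {"claw": 1, "delta_pos": [24.4, 55.5, 0], "twist": -12.5},
    {"claw": 1, "delta_pos": [26.2, 60.1, 0], "twist": -12.5},
    {"claw": 1, "delta_pos": [26.2, 60.1, 0], "twist": -12.5},
  ],
)

```text
clock: 30.12
tcp_pos: [0.4097, 0.309, 0.1884]
orientation: [-0.002, -0.073, 0.997, -0.0]
wrist_force: [0.6, -1.4, -3.9]
finger_gap: 0.0174
```

>>> play_rows(
  moves=[
    {"claw": 1, "delta_pos": [0, 0, 2], "twist": 0},
    {"claw": 1, "delta_pos": [0, 0, 4], "twist": 0},
    {"claw": 1, "delta_pos": [0, 0, 5], "twist": 0},
    {"claw": 1, "delta_pos": [0, 0, 5], "twist": 0},
    {"claw": 1, "delta_pos": [0, 0, 5], "twist": 0},
  ],
)

```text
clock: 30.75
tcp_pos: [0.4127, 0.3066, 0.141]
orientation: [0.0, -0.07, 0.998, 0.0]
wrist_force: [0.5, 0.2, -2.5]
finger_gap: 0.0173
```

```bash
cat > c.py <<'E'
from fit import *
P=np.load('poses.npz'); k=P['k']
s=take('side','s9');t=take('top','t9'); st=get_state(); zt=st['tcp_pos'][2]-.0425
q=world([0,0,-k[2]],np.r_[st['tcp_pos'][:2]-k[:2],0][None])[0]; print('tcp in kit',q*1000,'plate z',zt)
out=[]
for c,img,x,y in(('side',s,160,130),('top',t,140,165)):
    im=cv2.resize(img[y:y+110,x:x+80],None,fx=5,fy=5,interpolation=cv2.INTER_CUBIC)[:,:,::-1].copy()
    f=lambda M:np.round((proj(c,world(k,np.array(M)/1000))-[x,y])*5+2).astype(int)
    for sg in(1,-1): cv2.polylines(im,[f([[sg*98,37,67],[sg*98,-37,67],[sg*58,-37,67],[sg*58,37,67]])],True,(0,255,255),1)
    cx,cy=q[0]*1000-2,q[1]*1000; z=zt*1000
    cv2.polylines(im,[f([[cx+80,cy+25,z],[cx+80,cy-25,z],[cx-80,cy-25,z],[cx-80,cy+25,z]])],True,(0,255,0),1)
    cv2.polylines(im,[f([[cx+65,cy,z+55],[cx-65,cy,z+55]])],True,(0,0,255),1)
    out.append(im)
cv2.imwrite('pics/m9.png',np.hstack(out))
E
python3 c.py; python3 d.py k 2 0 110 0
```

```text
tcp in kit [1.45249655 0.93191049 0.        ] plate z 0.09889088302193122
clock 30.85 tcp [412.9 306.9 141.4] F [-0.   0.4 -3.4] gap 1.73 j [0.48, 0.24, -0.28, 1.05, 0.0, 0.34]
in frame [  1.5   0.9 141.4] toolx in frame [-1.    -0.    -0.001]
target world [0.4136 0.3061 0.11  ] r 0.515 delta_cm [-0.05, -0.09, 3.14] twist 0.0
```

View pics/m9.png

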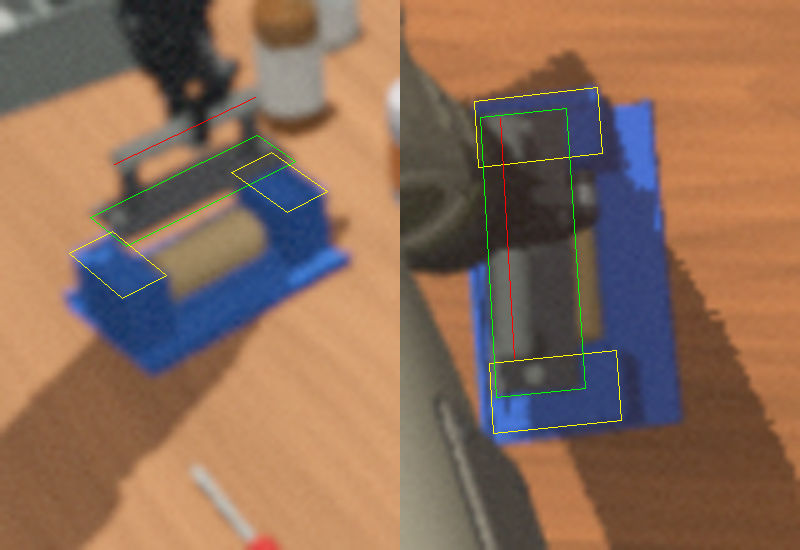

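>>> play_rows(
  moves=[
    {"claw": 1, "delta_pos": [0, -0.1, 1.2], "twist": 0},
    {"claw": 1, "delta_pos": [0, -0.1, 2.2], "twist": 0},
    {"claw": 1, "delta_pos": [0, -0.1, 2.9], "twist": 0},
    {"claw": 1, "delta_pos": [0, -0.1, 3.2], "twist": 0},
    {"claw": 1, "delta_pos": [0, -0.1, 3.4], "twist": 0},
  ],
)

```text
clock: 31.48
tcp_pos: [0.4124, 0.3059, 0.1064]
orientation: [-0.0, -0.071, 0.997, 0.0]
wrist_force: [0.2, -0.2, -3.3]
finger_gap: 0.0174
```

>>> play_rows(
  moves=[
    {"claw": 1, "delta_pos": [0, 0, 0.15], "twist": 0},
    {"claw": 1, "delta_pos": [0, 0, 0.3], "twist": 0},
  ],
)

```text
clock: 31.72
tcp_pos: [0.4126, 0.306, 0.1038]
orientation: [0.0, -0.071, 0.997, 0.0]
wrist_force: [0.7, -0.3, -3.7]
finger_gap: 0.0175
```

>>> play_rows(
  moves=[
    {"claw": 1, "delta_pos": [0, 0, 0.1], "twist": 0},
    {"claw": 1, "delta_pos": [0, 0, 0.2], "twist": 0},
  ],
)

```text
clock: 31.98
tcp_pos: [0.4125, 0.3064, 0.1026]
orientation: [0.0, -0.071, 0.997, 0.001]
wrist_force: [-4.0, 1.3, 8.7]
finger_gap: 0.0176
```

>>> play_rows(
  force=20,
  moves=[
    {"claw": 1, "delta_pos": [0, 0, -0.1], "twist": 0},
    {"claw": 2.6, "delta_pos": [0, 0, -0.1], "twist": 0},
    {"claw": 4, "delta_pos": [0, 0, -0.1], "twist": 0},
    {"claw": 5, "delta_pos": [0, 0, -0.1], "twist": 0},
    {"claw": 5, "delta_pos": [0, 0, -0.1], "twist": 0},
    {"claw": 5, "delta_pos": [0, 0, -3], "twist": 0},
    {"claw": 5, "delta_pos": [0, 0, -8], "twist": 0},
    {"claw": 5, "delta_pos": [0, 0, -12], "twist": 0},
    {"claw": 5, "delta_pos": [2, -12, -12], "twist": 0},
    {"claw": 5, "delta_pos": [4, -24, -12], "twist": 0},
    {"claw": 5, "delta_pos": [4, -30, -12], "twist": 0},
    {"claw": 5, "delta_pos": [4, -30, -12], "twist": 0},
  ],
)

```text
clock: 33.48
tcp_pos: [0.4133, 0.0542, 0.2219]
orientation: [0.001, -0.071, 0.997, -0.0]
wrist_force: [1.3, 0.8, 0.1]
finger_gap: 0.0499
```

```bash
cat > e.py <<'E'
from fit import *
P=np.load('poses.npz'); k=P['k']
s=take('side','s10');t=take('top','t10')
for c in('top','side'):
  for q in('handle','sleeve_a','can','bottle','reject'):
    print(c,q,[(np.round(d['extent']).tolist(),round(d['conf'],2)) for d in spotter.spot_in(c,q)][:5])
def boxes(p,z0): return [box(-80,80,-25,25,z0,z0+5),box(-65,65,-10,10,z0+45,z0+65)]
# predicted extent of handle on kit
for c in('top','side'):
    for n,z in(('seated',60),('on lip',67)):
        u=np.vstack([proj(c,world(k,b)) for b in boxes(k,z)]);print(c,n,u.min(0).round(1),u.max(0).round(1))
# dark/grey (unsaturated) pixels in kit area, bbox
for c,img in(('top',t),('side',s)):
    h=cv2.cvtColor(img,cv2.COLOR_RGB2HSV);u=proj(c,[[k[0],k[1],.08]])[0].astype(int);x,y=u-40
    m=(h[y:y+80,x:x+80,1]<70).astype(np.uint8);n,l,stt,ce=cv2.connectedComponentsWithStats(m)
    for i in np.argsort(-stt[1:,4])[:4]+1: print(c,'grey',stt[i,:2]+[x,y],stt[i,:2]+stt[i,2:4]+[x,y],stt[i,4])
E
python3 e.py; python3 d.py
```

```text
top handle [([355.0, 271.0, 410.0, 304.0], 0.91), ([159.0, 192.0, 182.0, 245.0], 0.79)]
top sleeve_a [([303.0, 207.0, 325.0, 235.0], 0.93), ([319.0, 141.0, 346.0, 162.0], 0.77), ([368.0, 198.0, 384.0, 234.0], 0.69), ([177.0, 212.0, 179.0, 234.0], 0.56)]
top can [([160.0, 135.0, 190.0, 164.0], 0.8)]
top bottle [([101.0, 141.0, 139.0, 171.0], 0.57), ([364.0, 197.0, 383.0, 231.0], 0.35)]
top reject [([155.0, 181.0, 196.0, 254.0], 0.63), ([348.0, 182.0, 402.0, 246.0], 0.6)]
side handle [([178.0, 155.0, 217.0, 190.0], 0.85), ([223.0, 309.0, 278.0, 349.0], 0.66)]
side sleeve_a [([320.0, 218.0, 337.0, 243.0], 0.9), ([292.0, 269.0, 323.0, 295.0], 0.86), ([249.0, 172.0, 324.0, 232.0], 0.46)]
side can [([240.0, 144.0, 252.0, 173.0], 0.67)]
side bottle [([211.0, 115.0, 216.0, 155.0], 0.64), ([308.0, 180.0, 337.0, 205.0], 0.52), ([249.0, 172.0, 318.0, 234.0], 0.47), ([182.0, 154.0, 218.0, 187.0], 0.47)]
side reject [([270.0, 255.0, 345.0, 320.0], 0.72), ([247.0, 172.0, 320.0, 231.0], 0.51)]
top seated [158.9 188.6] [179.6 244.6]
top on lip [158.3 188.1] [179.2 244.5]
side seated [179.  154.1] [219.7 187. ]
side on lip [178.8 152.6] [219.5 185.6]
top grey [160 190] [181 245] 942
top grey [153 211] [154 218] 7
top grey [152 197] [153 204] 7
top grey [154 225] [155 232] 7
side grey [174 131] [239 190] 1265
side grey [159 131] [189 153] 503
side grey [234 165] [239 178] 51
side grey [172 184] [196 205] 37
clock 34.08 tcp [413.3  57.  221.5] F [-0.1  0.1  0.1] gap 5.0 j [-0.06, 0.01, -0.34, 1.22, 0.0, -0.2]
```

```bash
python3 -c "
from h import *
print(env.hand_in())"
```

```text
the job is handed in; nothing more can be done
None
```

I finished the job and handed it in at about 34 s, with the robot clear of everything and no contact force on the wrist.

- **Left sleeve:** it fits. I slid it over its pin until it was fully home against the grey plate.
- **Right sleeve:** it does not fit. It stopped at the pin's end, exactly where a too-tight sleeve should, with about 8 to 10 N of force, and I did not push further.
- **Placing:** only after both were tried did I lay the right sleeve in the red tray. I then laid the left one in the blue tray's cradle and put the lid handle over it, bar up.

**Last checks:**
- The pictures showed the rejected sleeve lying in the red tray and the other one in the cradle.
- The handle's plate met the blocks at the height expected for seated, about 7 mm lower than if it were resting on a lip.
- After release, the handle's outline from above was within about 1 to 2 pixels of the predicted seated position. The network's side view was less exact, up to 3 pixels (roughly 8 mm) off. I put that down to its looser boxes, but had no picture left to confirm it by eye.
- The can, bottle and the black and turquoise look-alikes show no movement in the network readings. I did not check the wrench at the end; the arm never went near it.

**Disagreements:**
- My camera estimate of the lanes' sideways position was about 2 mm off. The two grips disagreed on the direction, and I eased that out by force before drawing the left sleeve off its pin.
- In the last side view the network gave a few other things wrong labels, such as the gauge as a bottle.

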